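Fold back the bifold door of the bead tray's bay

TASK

The two-bay wooden draught screen on the table has a two-panel folding door in front of each bay, both standing ajar. With the fingers against the upright post at its fold, push the door of the bay with the blue bead tray fully open, so that both its panels collapse together along the track at the outer side wall. Leave the other door and the bead tray where they are.

Things in the scene. Friction and masses are not known exactly. Their poses are not given: they have to be found in the camera images.
- screen: Open-topped pale wooden box, 190 (x) x 430 (y) x 110 mm high, fixed; a divider at y = 0 makes two bays. Origin: centre of underside; +x to its back, +y to the left bay. Door: panel 1 hinged upright at x = -88, y = 200 mm (left) or -200 (right); panel 2 hinged to it at the fold, its free edge sliding in the track along x = -88. Panels: 96 mm between axes, 9 thick, top edge 105 mm above the table.
- bead_tray: Shallow dark tray, blue lining, orange beads, 112 x 140 x 15 mm, about 150 g, loose on the screen's 8 mm thick floor in one bay, about 118 mm left or right of the divider: the only tray inside the screen (others lie about the table). The other bay holds a lidded jar; a thread spool stands in each. Origin: centre of underside.
- left_post: The left door's fold post: an upright wooden dowel, 16 mm in diameter, turning on the fold hinge, 50 mm of it above the panels. Origin: centre of its top end, 155 mm above the table. With panel 1 at angle a to the track it is at x = -88 - 96 sin a, y = 200 - 96 cos a (mm, screen frame). a: about 0.5 to 0.85 rad at the start, stop at 1.5. It moves by about 1 N and stays where left.
- right_post: The right door's fold post, the same with y = -200 + 96 cos a.

How it is judged:
By the outcome, as a careful person would: the job done as asked, in the order asked, and still so for the second after the job is handed in, with the robot touching nothing.
It also fails if it takes over 32 s, if anything falls off the work surface, if the arm or the gripper's body presses on something with over 40 N, if the wrist force passes 120 N, or if a joint passes its speed limit or range.

ROBOT

A 6-joint arm with a two-finger parallel gripper is mounted at the origin on a cart in front of the work surface, level with it; the furniture and walls round the work are solid. World frame = base frame: x ahead of the robot, y to its left, z up, the work surface at z = 0. Lengths are in m, angles in rad, forces in N, time in s.
With the tool pointing down it reaches from about 0.275 to 0.875 m from the base axis. Payload 12.5 kg.
Tool frame: the origin (TCP) lies midway between the tips of the shut fingers; the grasp point (between the pads) lies 19 mm behind it; z points along the fingers, y is the line along which they close (so a half turn about z gives the same grasp; the last joint's range is limited). The gripper opens to 85 mm and grips with 20 to 120 N. Pads are 22 mm wide; open, the fingers measure 114 mm over their backs; the gripper's body (76 mm by 85 mm) begins 54 mm behind the grasp point. The pads swing forward as they close: fully open they stand 13 mm farther back than shut.
Start: joints at [1.029, 0.351, 1.652, -0, 1.139, -0.085], TCP at [0.243, 0.494, 0.231] pointing down, gripper open.
Joint ranges: [-2.75, 2.75], [-0.79, 2.1], [0.01, 2.65], [-1.57, 4.71], [0.07, 3.14], [-2.87, 2.87]. Speed limits (rad/s): [2.22, 2.22, 2.79, 3.14, 3.14, 3.14].

INTERFACE

Orientations are given as a unit quaternion [x, y, z, w].
In Python, from plant import env gives the robot as it stands.
- The arm moves only by the tool send_rows, never from a script. Its argument "steps" is a list of rows, each a list of 3 entries, a list of its own where there are three numbers: the opening, from 0 (shut) to 1 (fully open), then the shift along the tool's x, y, z in mm, then the turn, a rotation vector about the tool's x, y, z in degrees. In form: [[hand, [dx, dy, dz], [ax, ay, az]], ...]. A call has 1 to 10 rows; each row is the pose to reach, as a shift and turn from the pose commanded when the call began, along the tool's axes at that moment; what a row does not reach only later rows make up. A row lasts 1/8 s, in which the tool goes at most 62.5 mm and 10.7 degrees, less where a joint would pass 70% of its speed; a pose out of reach is approached as far as the arm can. A call with a gripper value outside its range is refused whole. The fingers move at their own pace and stop on an object; "force" is the grip in N (left out, the last holds). Time passes only in rows, so rows that repeat a pose let the fingers close. It gives the time, the measured TCP pose, the force, the opening and the grip force at its end, in the units of the state.
- env.get_obs(): the state, without advancing time (a new reading comes with each control period).
- env.snapshot(name): name is "side" or "top" or "wrist"; returns a dict with "image" (384x512x3 uint8, blue, green, red), "fx", "fy", "cx", "cy" (pixels), "dist" ([k1, k2, p1, p2, k3] as OpenCV has them; the pictures are not rectified), "T" (4x4, takes a point from camera to world coordinates). Camera axes: x right, y up, looking along -z (the intrinsics and any distortion apply to the point x, -y, -z); pixel columns grow to the right and rows downward; lengths in m; the calibration is good to about 2 mm. A picture is of the moment at which its call begins. There is no depth.
- env.finish_job(): hands the job in; it is judged then, once.
Trained networks look in a picture, given as the dict that the camera call returned (one of the last four; its "shot" number tells which), for a name from the list of things; names that differ only in an ending like _2 or _b are one class to them, and where a whole thing is asked for, a point or a joint stands for the part that bears it (a point fixed in the world has none). Each returns a list of dicts, best first, with "conf" (0 to 1); they miss things now and then, are a little off and sometimes report something else, mostly with a low value. They report only what shows in the picture. A call takes as long as a camera call.
- env.silhouettes(picture, target): "mask" (384x512 bool, what is visible of it) and "box" ([left, top, width, height] in pixels, round what is visible of it).
The state is a dict: "clock": time; "joint_positions": joint angles; "dq": joint speeds; "joint_efforts": joint torques, N m; "eef_pos": TCP position; "tool_rot": TCP orientation; "force": force on the tool from outside, world axes, zero at the start; "moment": the same for the moment, N m; "opening": finger opening in m; "grasp_force": force on a finger pad.
Only numpy, scipy, OpenCV 4.12 (cv2) and the standard library are available. Lean on these libraries where they do the work, as an engineer would, in place of code of your own. Each camera call takes 0.05 s, during which the arm holds its last target. There are 200 camera calls.

## Working session

There is one attempt and no reset: what is moved stays moved. The work goes in short steps, Python scripts to look and compute and a tool call to move; the robot and the scene stay as the last step left them, time stands still between calls to the robot, and variables do not carry over. Pictures are saved under pics/ and viewed, at most 10 in all, crops included, and the job is handed in when it is done.

Besides the shell and the picture viewer there is one more tool, called by a JSON object that holds its "fn" and its "kwargs". send_rows: Moves the arm, as the interface text tells. Its arguments: {"type":"object","properties":{"steps":{"type":"array"},"force":{"type":"number"}},"required":["steps"]}

```bash
mkdir -p pics; python3 - <<'E'
from plant import env
import cv2,numpy as np
o=env.get_obs(); print(o['clock'],o['eef_pos'],o['tool_rot'],o['opening'])
ims=[]
for n in ("top","side"):
    s=env.snapshot(n); ims.append(s['image'])
    print(n,s['fx'],s['cx'],s['cy'],np.round(s['dist'],4),np.round(s['T'],3).tolist())
    for t in ("screen","bead_tray","left_post","right_post"):
        for d in env.silhouettes(s,t)[:3]:
            m=np.argwhere(d['mask']); print(t,round(d['conf'],2),d['box'],m.mean(0)[::-1].round(1))
    cv2.imwrite(f'pics/{n}1.png',cv2.resize(s['image'],(768,576)))
E
```

```text
0.0 [0.24239263 0.49332822 0.23072553] [ 2.26416106e-01  9.74030472e-01 -5.90595876e-04 -1.93514026e-04] 0.08557899961020007
top 352.4778019111529 262.6080010705132 184.94479483507024 [-0.008  0.     0.     0.     0.   ] [[-0.016, 0.99, -0.138, 0.525], [-0.999, -0.021, -0.034, 0.008], [-0.037, 0.137, 0.99, 0.954], [0.0, 0.0, 0.0, 1.0]]
screen 0.78 [189.2, 107.5, 186.2, 108.9] [286.8 158.7]
bead_tray 0.91 [207.8, 138.4, 58.0, 45.6] [236.1 158.5]
left_post 0.44 [220.1, 202.9, 9.0, 8.7] [224.4 206.4]
left_post 0.39 [207.1, 135.8, 57.2, 47.9] [236.3 158.4]
right_post 0.65 [323.6, 210.7, 6.5, 5.9] [326.1 213.1]
side 476.3785711516672 257.981951149243 193.69722926511054 [-0.0627  0.      0.      0.      0.    ] [[0.994, 0.043, -0.104, 0.557], [-0.111, 0.512, -0.852, -0.79], [0.017, 0.858, 0.513, 0.599], [0.0, 0.0, 0.0, 1.0]]
screen 0.77 [213.7, 150.2, 148.1, 169.8] [282.9 237.8]
bead_tray 0.93 [260.6, 189.3, 45.2, 6.8] [282.6 193. ]
left_post 0.77 [218.5, 150.7, 6.4, 59.6] [221.4 171.4]
right_post 0.67 [213.4, 210.7, 10.0, 63.6] [217.2 231.8]
```

View pics/top1.png

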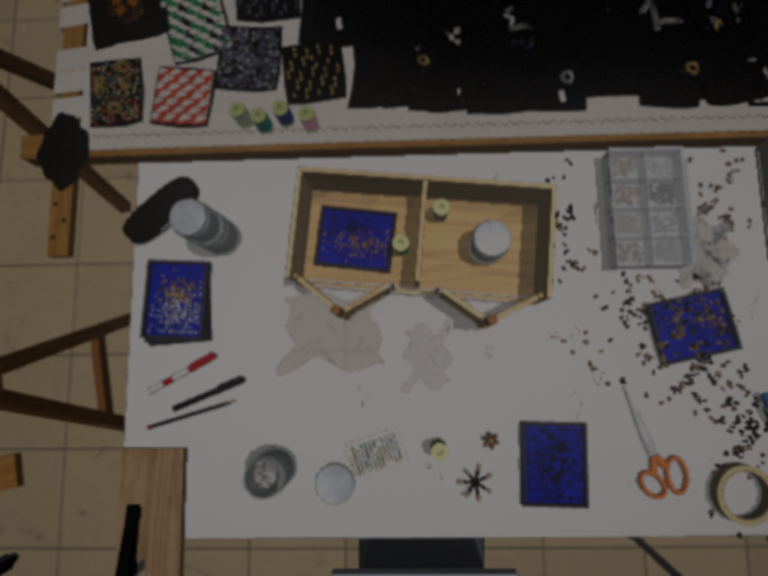

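View pics/side1.png

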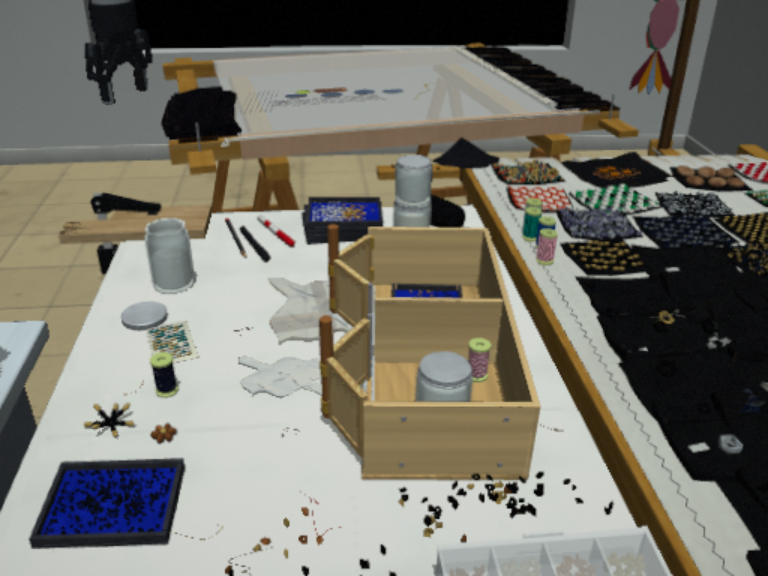

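The top view shows the blue bead tray in the left bay (at about 236,158 px), with the left door's fold post top near (227,206) px. The jar is in the right bay. Next I'll measure the screen pose and both posts.

```bash
cat > h.py <<'E'
import cv2,numpy as np
def cam(s):
    K=np.array([[s['fx'],0,s['cx']],[0,s['fy'],s['cy']],[0,0,1]]);return K,np.array(s['dist'],float),np.array(s['T'])
def ray(s,px):
    K,d,T=cam(s);p=cv2.undistortPoints(np.array([[px]],float),K,d)[0,0]
    return T[:3,3],T[:3,:3]@np.array([p[0],-p[1],-1])
def atz(s,px,z):
    o,r=ray(s,px);return o+r*(z-o[2])/r[2]
def proj(s,P):
    K,d,T=cam(s);F=np.diag([1,-1,-1.])
    R=F@T[:3,:3].T;return cv2.projectPoints(np.atleast_2d(P).astype(float),cv2.Rodrigues(R)[0],-R@T[:3,3],K,d)[0][:,0]
E
python3 - <<'E'
from plant import env
from h import *
import pickle
t=env.snapshot("top");s=env.snapshot("side")
pickle.dump((t,s),open('snap.pkl','wb'))
c=t['image'][100:225,180:380]
cv2.imwrite('pics/c.png',cv2.convertScaleAbs(cv2.resize(c,None,fx=4,fy=4,interpolation=cv2.INTER_CUBIC),alpha=1.8))
for n in("left_post","right_post"):
    for d in env.silhouettes(s,n)[:1]:
        b=d['box'];m=np.argwhere(d['mask']);r0=m[:,0].min();px=(m[m[:,0]<r0+12][:,1].mean(),r0+1.5)
        print(n,px,atz(s,px,.155))
for px in [(300,169),(555,186),(548,298),(288,279)]: print(atz(t,np.array(px)/1.5,.11).round(4))
print(t['image'].shape)
E
```

```text
left_post (np.float64(222.03703703703704), np.float64(151.5)) [0.58993687 0.12722023 0.155     ]
right_post (np.float64(217.0108695652174), np.float64(212.5)) [ 0.57037255 -0.10892385  0.155     ]
[0.8286 0.1911 0.11  ]
[ 0.7876 -0.2289  0.11  ]
[ 0.6041 -0.2073  0.11  ]
[0.6433 0.2091 0.11  ]
(384, 512, 3)
```

View pics/c.png

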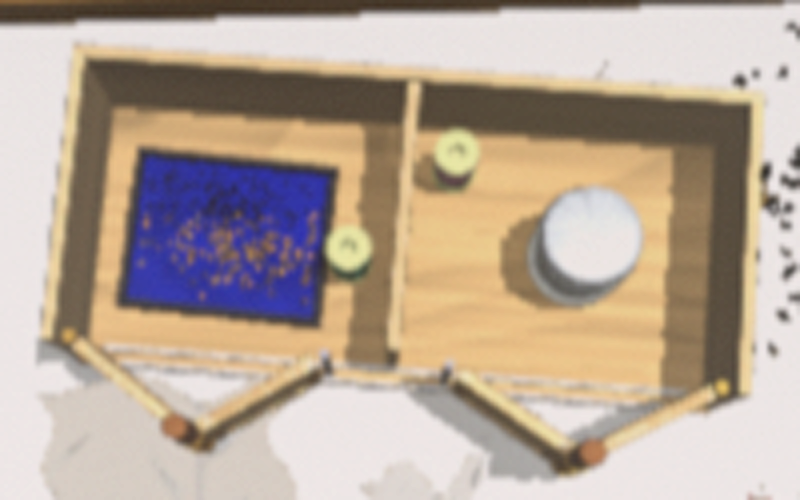

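```bash
python3 - <<'E'
from h import *
import pickle
from scipy.optimize import least_squares
t,s=pickle.load(open('snap.pkl','rb'))
f=lambda x,y:np.array([180+x/4-.4,100+y/4-.4])
L=[((77,45),(95,215,110)),((763,95),(95,-215,110)),((745,395),(-95,-215,110)),((42,340),(-95,215,110)),((67,335),(-88,200,105)),((722,387),(-88,-200,105))]
W=lambda p,P:np.array([p[0]+np.cos(p[2])*P[0]-np.sin(p[2])*P[1],p[1]+np.sin(p[2])*P[0]+np.cos(p[2])*P[1],P[2]])
P=[np.array(b)/1e3 for _,b in L]
r=least_squares(lambda p:np.concatenate([proj(t,W(p,q))[0]-f(*a) for (a,_),q in zip(L,P)]),[.71,0,.1])
p=r.x;print(p,r.fun.round(1))
for n,a,spx in(("L",(177,427),(222,151.5)),("R",(593,452),(217,212.5))):
    A=atz(t,f(*a),.155);print(n,A.round(4),atz(s,spx,.155).round(4))
    for X in (A,atz(s,spx,.155)):
        d=X[:2]-p[:2];c,q=np.cos(p[2]),np.sin(p[2]);l=np.array([c*d[0]+q*d[1],-q*d[0]+c*d[1]])*1e3
        sy=1 if n=="L" else -1
        print(l.round(1),'a',np.arctan2(-88-l[0],200-sy*l[1]),'r',np.hypot(-88-l[0],200-sy*l[1]))
for a in np.arange(.5,1.51,.1):
    print(a.round(2),W(p,[-.088-.096*np.sin(a),.2-.096*np.cos(a),.155]).round(4))
E
```

```text
[ 0.71850727 -0.00745678 -0.10235009] [-1.1 -0.6  0.4 -0.7  1.4  1.2 -1.   0.4 -0.4 -0.4  0.4 -0.1]
L [0.5886 0.1246 0.155 ] [0.5899 0.1272 0.155 ]
[-142.7  118.1] a 0.5887938237721793 r 98.49611490907537
[-141.7  120.8] a 0.5963435832225474 r 95.68085876945156
R [ 0.5701 -0.1105  0.155 ] [ 0.5704 -0.1089  0.155 ]
[-137.1 -117.6] a 0.5376904952239118 r 95.90445929514198
[-137.  -116.1] a 0.5285423375687781 r 97.19083175071249
0.5 [0.597  0.1214 0.155 ]
0.6 [0.5894 0.1272 0.155 ]
0.7 [0.5824 0.1338 0.155 ]
0.8 [0.5761 0.141  0.155 ]
0.9 [0.5705 0.1488 0.155 ]
1.0 [0.5657 0.1571 0.155 ]
1.1 [0.5618 0.1659 0.155 ]
1.2 [0.5588 0.175  0.155 ]
1.3 [0.5568 0.1844 0.155 ]
1.4 [0.5556 0.1939 0.155 ]
1.5 [0.5554 0.2035 0.155 ]
```

{"fn": "send_rows", "kwargs": {"steps": [[0,[-248,-98,0],[0,0,20]],[0,[-495,-195,0],[0,0,40]],[0,[-495,-195,0],[0,0,40]],[0,[-495,-195,0],[0,0,40]],[0,[-495,-195,0],[0,0,40]],[0,[-495,-195,0],[0,0,40]],[0,[-495,-195,0],[0,0,40]],[0,[-495,-195,0],[0,0,40]],[0,[-495,-195,0],[0,0,40]],[0,[-495,-195,0],[0,0,40]]], "force": 20}}

```text
clock: 1.95
eef_pos: [0.6017, 0.0986, 0.2309]
tool_rot: [0.547, 0.837, -0.0, -0.0]
force: [-0.4, -0.3, 0.1]
opening: 0.0002
grasp_force: 0.0
```

{"fn": "send_rows", "kwargs": {"steps": [[0,[0,0,0],[0,0,0]],[0,[0,0,0],[0,0,0]],[0,[0,0,0],[0,0,0]]]}}

```text
clock: 2.33
eef_pos: [0.6004, 0.101, 0.2315]
tool_rot: [0.545, 0.838, 0.0, 0.0]
force: [-0.4, 0.8, 0.3]
opening: 0.0001
grasp_force: 0.0
```

{"fn": "send_rows", "kwargs": {"steps": [[0,[0,0,50],[0,0,0]],[0,[0,0,90],[0,0,0]],[0,[0,0,109],[0,0,0]],[0,[0,0,109],[0,0,0]]]}}

```text
clock: 2.82
eef_pos: [0.6005, 0.1005, 0.1219]
tool_rot: [0.546, 0.838, -0.0, -0.001]
force: [0.5, 0.3, 0.4]
opening: 0.0004
grasp_force: 0.0
```

```bash
python3 - <<'E'
from plant import env
from h import *
o=env.get_obs();print(o['eef_pos'],o['force'])
s=env.snapshot("side");w=env.snapshot("top")
cv2.imwrite('pics/d.png',np.hstack([cv2.resize(s['image'][110:290,160:300],(390,500)),cv2.resize(w['image'][120:240,190:290],(400,500))]))
print(proj(s,[[.5894,.1270,.155]]),proj(s,[o['eef_pos']]),proj(w,[o['eef_pos']]))
E
```

```text
[0.60051397 0.10045254 0.12189046] [0.54910997 0.3410189  0.44337296]
[[221.78920614 151.55388059]] [[227.96656709 170.96520618]] [[235.99032916 202.2339871 ]]
```

View pics/d.png

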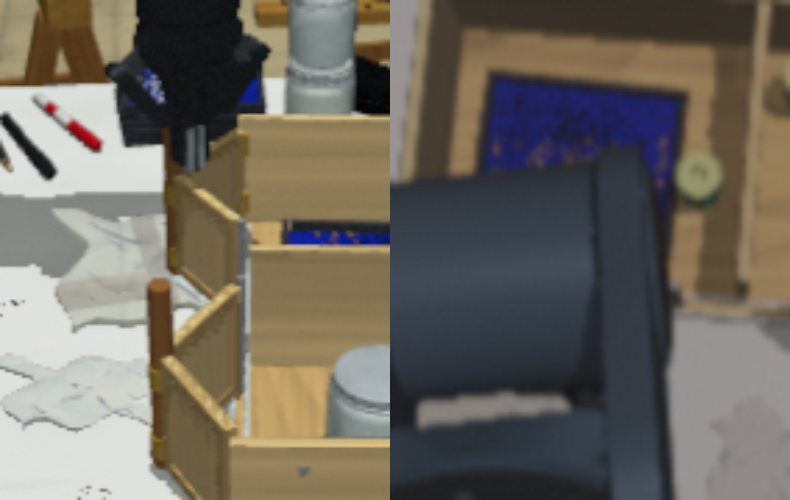

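The side view shows the shut fingers on the inner side of the left post, just above the panel tops. Now I'll push along the arc.

{"fn": "send_rows", "kwargs": {"steps": [[0,[4,0,0],[0,0,0]],[0,[9,0,0],[0,0,0]],[0,[14,-2,0],[0,0,0]],[0,[19,-4,0],[0,0,0]],[0,[24,-6,0],[0,0,0]],[0,[29,-7,0],[0,0,0]],[0,[34,-8,0],[0,0,0]],[0,[39,-9,0],[0,0,0]],[0,[44,-10,0],[0,0,0]],[0,[47,-10,0],[0,0,0]]]}}

```text
clock: 4.18
eef_pos: [0.5724, 0.1395, 0.1223]
tool_rot: [0.546, 0.838, -0.0, -0.0]
force: [0.1, -1.5, 0.2]
opening: 0.0001
grasp_force: 0.6
```

```bash
python3 - <<'E'
from plant import env
from h import *
o=env.get_obs();print(o['eef_pos'],o['force'])
s=env.snapshot("side")
cv2.imwrite('pics/e.png',cv2.resize(s['image'][110:290,160:300],(467,600)))
for n in("left_post","right_post"):
    for d in env.silhouettes(s,n)[:1]: print(n,d['conf'],d['box'])
E
```

```text
[0.57243524 0.13953081 0.12225668] [ 0.06437181 -1.46070774  0.23451512]
left_post 0.63 [206.2, 162.5, 8.9, 40.0]
right_post 0.76 [215.9, 213.1, 7.4, 48.3]
```

View pics/e.png

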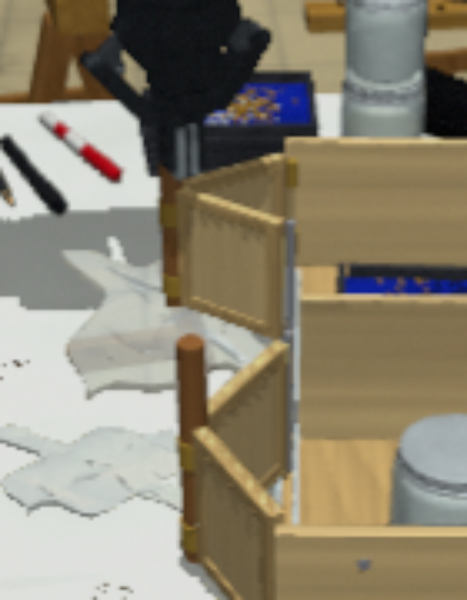

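The panels are folding as planned (post at about 210,180 px) and the contact force is about 1.5 N. I'll push on to near the stop.

{"fn": "send_rows", "kwargs": {"steps": [[0,[5,0,0],[0,0,0]],[0,[10,1,0],[0,0,0]],[0,[15,1,0],[0,0,0]],[0,[20,2,0],[0,0,0]],[0,[25,4,0],[0,0,0]],[0,[30,6,0],[0,0,0]],[0,[35,7,0],[0,0,0]],[0,[39,8,0],[0,0,0]],[0,[42,9,0],[0,0,0]],[0,[44,9,0],[0,0,0]]]}}

```text
clock: 5.58
eef_pos: [0.5631, 0.1833, 0.1223]
tool_rot: [0.546, 0.838, 0.0, 0.0]
force: [1.1, -1.1, -1.0]
opening: 0.0001
grasp_force: 0.6
```

{"fn": "send_rows", "kwargs": {"steps": [[0,[1,0,0],[0,0,0]],[0,[2,0,0],[0,0,0]],[0,[2,0,0],[0,0,0]]]}}

```text
clock: 5.95
eef_pos: [0.5623, 0.185, 0.1223]
tool_rot: [0.546, 0.838, 0.0, -0.0]
force: [0.7, -0.2, 0.9]
opening: 0.0001
grasp_force: 0.1
```

{"fn": "send_rows", "kwargs": {"steps": [[0,[1,0,0],[0,0,0]],[0,[2,1,0],[0,0,0]],[0,[2,1,0],[0,0,0]]]}}

```text
clock: 6.32
eef_pos: [0.5627, 0.1867, 0.1223]
tool_rot: [0.546, 0.838, -0.0, 0.0]
force: [2.0, -5.2, -0.2]
opening: -0.0
grasp_force: 2.8
```

{"fn": "send_rows", "kwargs": {"steps": [[0,[1,0,0],[0,0,0]],[0,[1,0,0],[0,0,0]]]}}

```text
clock: 6.58
eef_pos: [0.5627, 0.1868, 0.1224]
tool_rot: [0.546, 0.838, -0.0, 0.001]
force: [4.1, -10.1, -2.1]
opening: 0.0001
grasp_force: 5.6
```

```bash
python3 - <<'E'
from plant import env
from h import *
o=env.get_obs();print(o['eef_pos'],o['force'])
s=env.snapshot("side")
cv2.imwrite('pics/f.png',cv2.resize(s['image'][110:290,160:300],(467,600)))
E
```

```text
[0.56272536 0.18678764 0.12236824] [  4.13788529 -10.08647344  -2.06926779]
```

View pics/f.png

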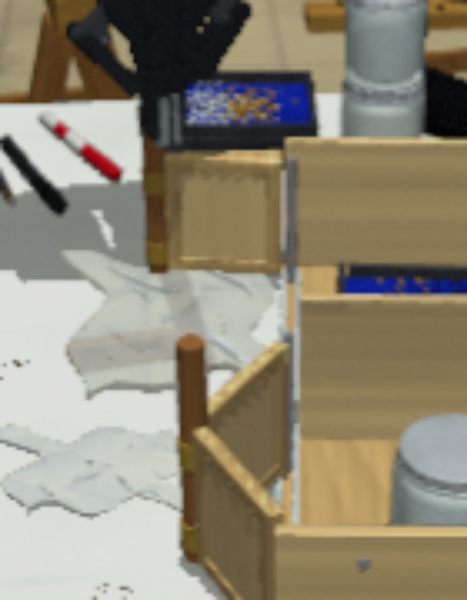

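The force rose to 10 N with no further motion, so the door is at its stop and both panels are folded together. I'll back off, then lift clear.

{"fn": "send_rows", "kwargs": {"steps": [[0,[-6,0,0],[0,0,0]],[0,[-15,0,0],[0,0,0]],[0,[-15,0,0],[0,0,0]],[0,[-15,0,-50],[0,0,0]],[0,[-15,0,-100],[0,0,0]],[0,[-15,0,-150],[0,0,0]],[0,[-75,0,-150],[0,0,0]],[0,[-130,0,-150],[0,0,0]],[0,[-130,0,-150],[0,0,0]],[0,[-130,0,-150],[0,0,0]]]}}

```text
clock: 7.88
eef_pos: [0.6143, 0.0696, 0.2721]
tool_rot: [0.546, 0.838, 0.0, -0.0]
force: [-0.4, 1.1, -1.0]
opening: -0.0006
grasp_force: 0.0
```

```bash
python3 - <<'E'
from plant import env
from h import *
o=env.get_obs();print(o['clock'],o['eef_pos'],o['force'])
s=env.snapshot("side");t=env.snapshot("top")
cv2.imwrite('pics/g.png',np.hstack([cv2.resize(s['image'][110:290,160:300],(390,500)),cv2.resize(t['image'][100:225,180:280],(400,500))]))
p=[0.7185,-0.00746,-0.10235]
for n in("left_post","right_post"):
    for d in env.silhouettes(s,n)[:1]:
        m=np.argwhere(d['mask']);r0=m[:,0].min();px=(m[m[:,0]<r0+12][:,1].mean(),r0+1.5)
        X=atz(s,px,.155);e=X[:2]-p[:2];c,q=np.cos(p[2]),np.sin(p[2]);l=np.array([c*e[0]+q*e[1],-q*e[0]+c*e[1]])*1e3
        print(n,X.round(4),l.round(1),np.arctan2(-88-l[0],200-abs(l[1])))
for d in env.silhouettes(t,"bead_tray")[:1]+env.silhouettes(s,"bead_tray")[:1]: print(d['box'])
E
```

```text
7.875 [0.61427661 0.06958999 0.27213791] [-0.38212394  1.09771643 -0.96875769]
left_post [0.5562 0.2079 0.155 ] [-183.4  197.7] 1.5462582170832084
right_post [ 0.5706 -0.1058  0.155 ] [-137.1 -113. ] 0.5134806225452965
[260.6, 187.7, 50.6, 7.0]
```

View pics/g.png

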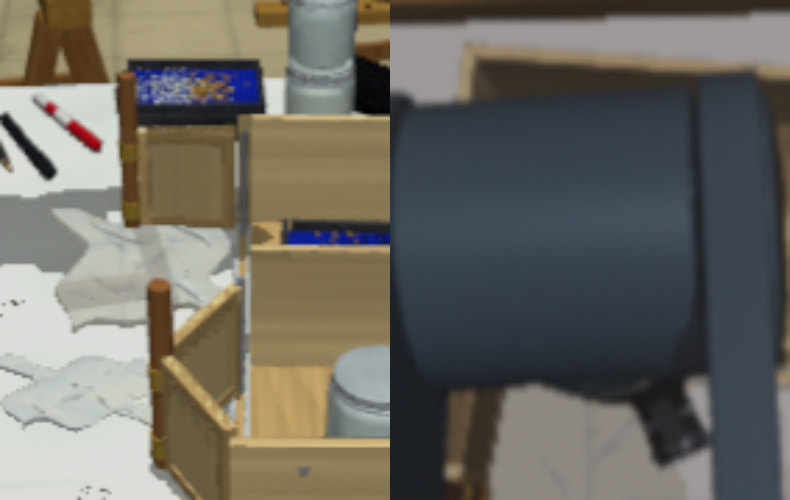

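The left door stands folded flat against the outer side wall, with its post at a ≈ 1.5. The right door and tray are unmoved, and the robot is clear.

```bash
python3 -c "
from plant import env
print(env.finish_job())"
```

```text
the job is handed in; nothing more can be done
None
```

The left door, in front of the bay with the blue bead tray, is pushed fully open to its stop with both panels folded at the outer side wall; the right door and the tray look unmoved in the pictures, and I handed the job in at about 8 s with the arm clear.

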